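# Press the spice jar into its foam cutout

### The job

Pack the spice jar that stands loose at the front of the worktop into the picnic case: press it upright into the large round foam cutout until its foot is fully home on the bottom, keeping hold of it or pushing it by hand rather than dropping it in, and leave it there. Do not knock over the salt shaker that stands near it.

Things in the scene. Friction and masses are not known exactly. Their poses are not given: they have to be found in the camera images.
- spice_jar: Spice jar standing upright and loose, in a row at the front right with a salt shaker and a squeeze bottle (order varies); not the jar by the kitchen roll. Round body 42 mm in diameter, flat round screw lid 45 mm in diameter from 85 to 106 mm above the foot, 106 mm tall, about 0.11 kg. Origin at the centre of its foot, z up along the jar.
- jar_cutout (a point): Bottom centre of the large round cutout, 8 mm above the worktop, z up. Foam top 50 mm higher. Mouth 64 mm across, narrowing over 28 mm of depth to 40 mm, then straight. Springy foam lining, each side yields up to 12 mm and grips the jar: set down, it stays on the bevel about 22 mm above the bottom; pushed with about 8 to 18 N it goes home and stays, lid 56 mm above the foam.
- case: Picnic case without lid, white shell, grey foam insert, 122 x 222 mm, 60 mm high, fixed to the worktop, turned any way. Origin at the centre of its underside, long side along its y. Large round cutout at y = +55 mm, small round hole 33 mm across (too small for the jar) at y = -25 mm, shallow slot with a wooden peg in it at y = -80 mm.
- salt_shaker: Salt shaker with a domed top, 44 mm in diameter and 90 mm tall, standing upright in the same row as the jar: a bystander to leave standing. Origin at the centre of its foot.

How it is judged:
On the way:
1. the jar is pushed or held by the fingers while it is in the cutout below the bevel (horizontal distance between spice_jar and jar_cutout below 0.012 m and z of spice_jar in the frame of jar_cutout below 0.015 m and contact force between the fingers and spice_jar above 1 N), for 0.1 s.
At the end, for the whole second after the job is handed in: The spice jar rests in the large round cutout with its foot within 10 mm of the bottom and of the centre, within 10 degrees of upright, at rest and released (horizontal distance between spice_jar and jar_cutout below 0.01 m and z of spice_jar in the frame of jar_cutout below 0.01 m and angle between spice_jar's own z axis and vertical below 0.175 rad and linear speed of spice_jar below 0.02 m/s); the robot touches nothing.
It fails at once if the salt shaker is knocked over (angle between salt_shaker's own z axis and vertical above 0.6 rad).
It also fails if it takes over 35 s, if anything falls off the work surface, if the arm or the gripper's body presses on something with over 40 N, if the wrist force passes 120 N, or if a joint passes its speed limit or range.

### The arm

A 7-joint arm with a two-finger parallel gripper is mounted at the origin on a cart in front of the work surface, level with it; the furniture and walls round the work are solid. World frame = base frame: x ahead of the robot, y to its left, z up, the work surface at z = 0. Lengths are in m, angles in rad, forces in N, time in s.
With the tool pointing down it reaches from about 0.4 to 0.9 m from the base axis. Payload 5.5 kg.
Tool frame: the origin (TCP) lies midway between the tips of the shut fingers; the grasp point (between the pads) lies arm.grip_depth behind it (arm.grip_depth is the distance from the TCP to the grasp point, in m); z points along the fingers, y is the line along which they close (so a half turn about z gives the same grasp; the last joint's range is limited). The gripper opens to 85 mm and grips with 20 to 120 N. Pads are 22 mm wide; open, the fingers measure 114 mm over their backs; the gripper's body (76 mm by 85 mm) begins 54 mm behind the grasp point. The pads swing forward as they close: fully open they stand 13 mm farther back than shut.
Start: joints at [1.486, 0.501, -0.427, 1.55, 0.221, 1.138, -0.21], TCP at [0.222, -0.611, 0.231] pointing down, gripper open.
Joint ranges: [-2.88, 2.88], [-0.31, 2.03], [-1.54, 1.56], [0.2, 2.42], [-1.41, 4.55], [0.19, 2.02], [-2.57, 2.57]. Speed limits (rad/s): [2.57, 2.57, 3.14, 3.14, 3.14, 3.14, 3.14].

### API

Orientations are given as a unit quaternion [w, x, y, z].
In Python, from station import arm, cam, close_job gives the robot as it stands (arm), with the cameras (cam) and the job as plain functions.
- The arm moves only by the tool creep_tool, called after "Request:" as a command line: name --argument value ..., lists and objects as JSON in quotes. Schema: {"type":"object","properties":{"offsets":{"type":"array","items":{"type":"object","properties":{"sx":{"type":"number"},"sy":{"type":"number"},"sz":{"type":"number"},"spin":{"type":"number"},"finger_gap":{"type":"number"}},"additionalProperties":false,"required":["finger_gap"]},"minItems":1,"maxItems":20},"clamp_n":{"type":"number"},"only":{"type":"string"},"quiet":{"type":"boolean"},"lines":{"type":"string"}},"required":["offsets"],"additionalProperties":false}. offsets is a list of rows, 1 to 20 of them, each an object with the fields sx, sy, sz (the shift in fractions of the full range, 1 being 1 m), spin (a turn about the tool's z in shares of 4 rad (1.0 is 4 rad)), finger_gap (the opening from 0.0 (shut) to 1.0 (fully open)); a field left out counts as zero (the opening has to be given); each row shifts and turns the commanded pose from where the row before left it, along the tool's axes as they then stand; what a row does not reach is not made up. A row lasts 1/8 s, in which the tool goes at most 0.0625 m and 0.188 rad, less where a joint would pass 70% of its speed; a pose out of reach is approached as far as the arm can. The fingers move at their own pace and stop on an object; clamp_n is the grip in N (left out, the last holds). Time passes only in rows, so rows that do not move let the fingers close. The tool returns the time, the measured TCP pose, the force, the opening and the grip force at its end. only (a regular expression) keeps the lines of the reply that match it, lines (a string "A,B") keeps lines A to B, and quiet returns only ok. A shift or turn number past 1, either way, is cut back to 1. Input that does not fit is refused with a message, and nothing moves.
- arm.observe(): the state, without advancing time (a new reading comes with each control period).
- cam.camera(name): name is "scene" or "side" or "wrist"; returns the picture (384x512x3 uint8, red, green, blue); there is no depth.
- cam.calibration(name): a dict with "fov_y" (degrees; the focal length in pixels is half the picture's height over the tangent of half this angle, whatever the lens; pixels are square), "cx", "cy" (the principal point, pixels), "xyz" and "attitude" of the camera in the world; the wrist camera has in their place "hand_eye" (4x4, takes a point from camera to tool coordinates, whose origin is the TCP and whose axes are the flange's). Camera axes: x right, y up, looking along -z (the intrinsics and any distortion apply to the point x, -y, -z); pixel columns grow to the right and rows downward; lengths in m; the calibration is good to about 2 mm. The wrist camera is an equidistant fisheye: a pixel r from the principal point sees the ray r / f radians off the axis. A picture is of the moment at which its call begins: read the wrist's pose just before it. calibration takes no time and is no camera call.
- close_job(): hands the job in; it is judged then, once.
The state is a dict: "t": time; "q": joint angles; "joint_velocities": joint speeds; "joint_efforts": joint torques, N m; "ee_pos": TCP position; "orientation": TCP orientation; "contact_force": force on the tool from outside, world axes, zero at the start; "wrist_torque": the same for the moment, N m; "grip_width": opening from 0.0 (shut) to 1.0 (fully open); "finger_force": force on a finger pad.
Only numpy, scipy, OpenCV 4.12 (cv2) and the standard library are available. Lean on these libraries where they do the work, as an engineer would, in place of code of your own. Each camera call takes 0.05 s, during which the arm holds its last target. There are 200 camera calls.

## Working session

There is one attempt and no reset: what is moved stays moved. The work goes in short steps, Python scripts to look and compute and a tool call to move; the robot and the scene stay as the last step left them, time stands still between calls to the robot, and variables do not carry over. Pictures are saved under pics/ and viewed, at most 10 in all, crops included, and the job is handed in when it is done.

```bash
ls; mkdir -p pics
```

Run:
```python
from station import arm, cam, close_job
import cv2,numpy as np
print(arm.grip_depth); s=arm.observe(); print(s['t'],s['ee_pos'],s['orientation'],s['grip_width'])
for n in("scene","side","wrist"):
    cv2.imwrite(f'pics/{n}0.png',cam.camera(n)[:,:,::-1]); print(n,cam.calibration(n))
```

```text
pics
station.py
0.0187
0.0 [ 0.22126532 -0.61044917  0.2302512 ] [-9.65165328e-04  9.84914876e-01  1.73036811e-01 -1.29682291e-04] 0.9955777230870996
scene {'fov_y': 49.59755707901927, 'cx': 254.60778636425715, 'cy': 198.43295226644165, 'xyz': array([-0.1157725 , -0.55093805,  0.50492013]), 'attitude': array([ 0.78327993,  0.45898612, -0.21913187, -0.357471  ])}
side {'fov_y': 55.002458896824876, 'cx': 254.98829557468142, 'cy': 189.8483451348976, 'xyz': array([0.47693922, 0.7180979 , 0.68630242]), 'attitude': array([-0.01356731, -0.00187568,  0.42483079,  0.90516916])}
wrist {'fov_y': 65.70646984690485, 'cx': 254.3120471855447, 'cy': 192.96413797351434, 'hand_eye': array([[ 3.50456486e-04,  9.62643214e-01,  2.70772820e-01,
         6.81878329e-02],
       [ 9.99999845e-01, -2.19921486e-04, -5.12424050e-04,
        -4.14147769e-04],
       [-4.33732773e-04,  2.70772957e-01, -9.62643141e-01,
        -1.42801955e-01],
       [ 0.00000000e+00,  0.00000000e+00,  0.00000000e+00,
         1.00000000e+00]])}
```

View pics/scene0.png

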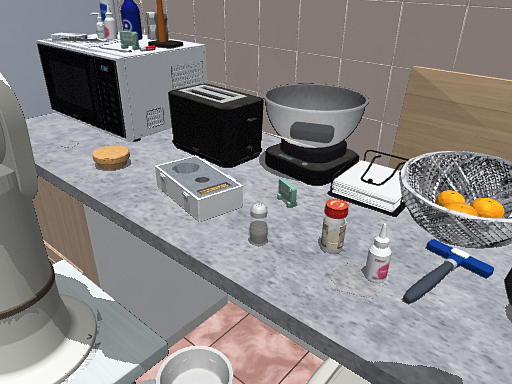

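View pics/side0.png

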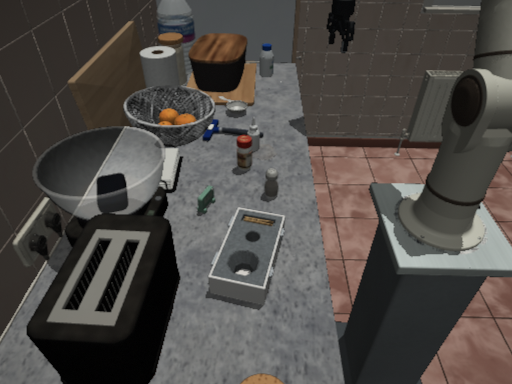

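View pics/wrist0.png

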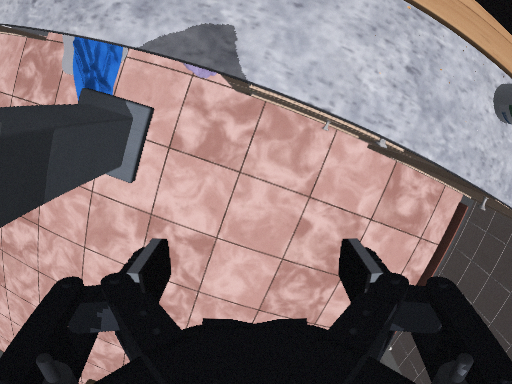

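The scene view shows the red-lidded jar at about (336,225), the shaker left of it at (258,222), the bottle right at (380,255), and the case at (198,185). In the side view the lid is at (244,143), the shaker at (271,183), and the large cutout at (243,263). In the wrist view there is only floor and worktop edge.

Create h.py:
```python
import numpy as np,cv2
from scipy.spatial.transform import Rotation as R
from station import arm, cam, close_job
def ray(n,u,v,pose=None):
    c=cam.calibration(n); f=192/np.tan(np.radians(c['fov_y'])/2)
    x,y=u-c['cx'],v-c['cy']
    if n=='wrist':
        r=np.hypot(x,y); th=r/f; d=np.array([np.sin(th)*x/r,-np.sin(th)*y/r,-np.cos(th)])
        p,q=pose; Q=R.from_quat(np.roll(q,-1)).as_matrix(); H=c['hand_eye']
        return p+Q@H[:3,3],Q@H[:3,:3]@d
    d=np.array([x/f,-y/f,-1.]); return c['xyz'],R.from_quat(np.roll(c['attitude'],-1)).apply(d/np.linalg.norm(d))
def onz(n,u,v,z,pose=None):
    o,d=ray(n,u,v,pose); return o+d*(z-o[2])/d[2]
def tri(a,b):
    (o,d),(p,e)=a,b
    s=np.linalg.lstsq(np.c_[d,-e],p-o,rcond=None)[0]; A,B=o+d*s[0],p+e*s[1]
    return (A+B)/2,np.linalg.norm(A-B)
def red(img,roi):
    u0,u1,v0,v1=roi; h=cv2.cvtColor(img,cv2.COLOR_RGB2HSV)
    m=((h[...,0]<6)|(h[...,0]>174))&(h[...,1]>170)&(h[...,2]>60); k=np.zeros_like(m); k[v0:v1,u0:u1]=m[v0:v1,u0:u1]
    return k
```

Run:
```python
from h import *
a=cv2.imread('pics/scene0.png')[:,:,::-1]; b=cv2.imread('pics/side0.png')[:,:,::-1]
P=[]
for n,i,roi in(('scene',a,(310,360,190,230)),('side',b,(225,265,125,165))):
    k=red(i,roi); ys,xs=np.nonzero(k); print(n,len(xs),xs.min(),xs.max(),ys.min(),ys.max(),xs.mean(),ys.mean()); P.append(ray(n,xs.mean(),ys.mean()))
print('lid',tri(*P))
print('shaker',onz('scene',258.5,241,0.0),tri(ray('scene',258.5,207),ray('side',271,174)))
print('bottle top',tri(ray('scene',382,228),ray('side',254,124)))
print('cut',onz('side',243,263,.058),onz('scene',186,167,.058))
A=cv2.resize(a[145:265,140:400],None,fx=3,fy=3,interpolation=2); B=cv2.resize(b[115:310,190:300],None,fx=3,fy=3,interpolation=2)
cv2.imwrite('pics/c.png',A[:,:,::-1]); cv2.imwrite('pics/d.png',B[:,:,::-1])
```

```text
scene 306 325 347 199 218 336.2450980392157 209.4281045751634
side 51 238 250 135 145 244.13725490196077 140.0392156862745
lid (array([ 0.52831076, -0.22199843,  0.09605969]), np.float64(0.0026856576878105942))
shaker [ 0.44964759 -0.09018352  0.        ] (array([ 0.45107519, -0.08444786,  0.07894887]), np.float64(0.004763760351771398))
bottle top (array([ 0.50597206, -0.32209668,  0.10076475]), np.float64(0.011896963319083314))
cut [0.5109477  0.20908515 0.058     ] [0.51534135 0.2092155  0.058     ]
```

View pics/c.png

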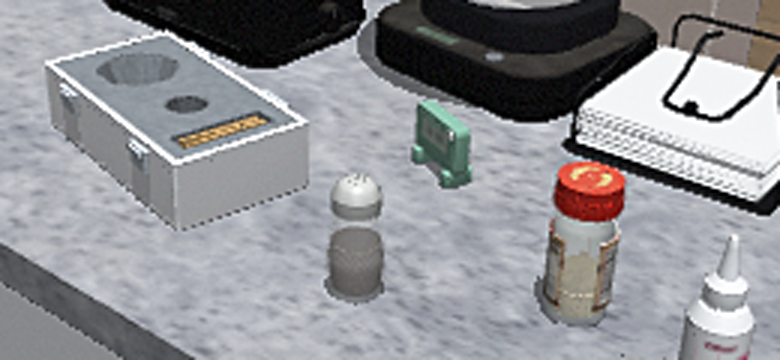

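View pics/d.png

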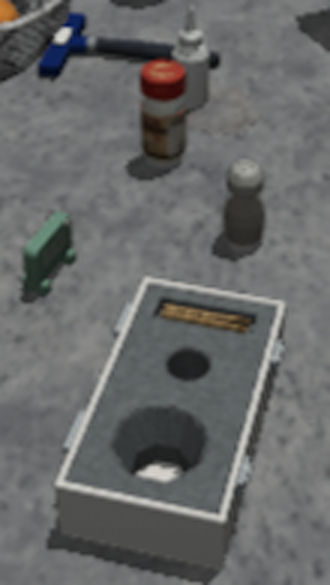

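Both crops are clear: in the scene crop the lid top is at (591,180) and the large mouth is centred at (137,69). In the side crop the rim corners are near (147,280), (284,301), (222,518) and (58,486), with the mouth at (159,441).

Run:
```python
from h import *
C=np.array([onz('side',190+u/3,115+v/3,.06)[:2] for u,v in((147,280),(284,301),(222,518),(58,486))])
print(C,[np.linalg.norm(C[i]-C[i-1]) for i in range(4)]); c=C.mean(0)
y=(C[2]+C[3]-C[0]-C[1]); y/=np.linalg.norm(y); print('centre',c,'cut from rim',c+.055*y,'yaw y-axis',np.degrees(np.arctan2(y[1],y[0])))
C=np.array([onz('scene',140+u/3,145+v/3,.06)[:2] for u,v in((48,63),(168,33),(308,124),(178,163))])
c=C.mean(0);y=(C[0]+C[1]-C[2]-C[3]); y/=np.linalg.norm(y);print([np.linalg.norm(C[i]-C[i-1]) for i in range(4)],'cut scene rim',c+.055*y)
print('mouth',onz('side',243,262,.058),onz('scene',185.7,168,.058))
s=arm.observe();Q=R.from_quat(np.roll(s['orientation'],-1)).as_matrix();print(Q.round(3))
k=np.array([.528,-.222]); print('rowdir', np.degrees(np.arctan2(*(np.array([.45,-.087])-k)[::-1])))
print('tool shift to above jar', Q.T@(np.array([.528,-.222,.23])-s['ee_pos']))
```

```text
[[0.52969698 0.03825032]
 [0.4161638  0.05965768]
 [0.46535149 0.27203001]
 [0.57848388 0.24948678]] [np.float64(0.21679714882673462), np.float64(0.11553379377145932), np.float64(0.21799412327799145), np.float64(0.11535655784151609)]
centre [0.49742404 0.1548562 ] cut from rim [0.50981758 0.20844164] yaw y-axis 76.9772992985755
[np.float64(0.21676003794665655), np.float64(0.11626389402493256), np.float64(0.21914861797785865), np.float64(0.11423508539389168)] cut scene rim [0.50982726 0.20077597]
mouth [0.51108705 0.20636337 0.058     ] [0.51075234 0.20514881 0.058     ]
[[ 0.94   0.341 -0.   ]
 [ 0.341 -0.94   0.001]
 [ 0.    -0.002 -1.   ]]
rowdir 120.01836742760908
tool shift to above jar [ 0.42076093 -0.26080162  0.00091419]
```

Request:
creep_tool --offsets '[{"sx":0.042,"sy":-0.026,"finger_gap":1},{"sx":0.042,"sy":-0.026,"finger_gap":1},{"sx":0.042,"sy":-0.026,"finger_gap":1},{"sx":0.042,"sy":-0.026,"finger_gap":1},{"sx":0.042,"sy":-0.026,"finger_gap":1},{"sx":0.042,"sy":-0.026,"finger_gap":1},{"sx":0.042,"sy":-0.026,"finger_gap":1},{"sx":0.042,"sy":-0.026,"finger_gap":1},{"sx":0.042,"sy":-0.026,"finger_gap":1},{"sx":0.03,"sy":-0.026,"finger_gap":1},{"finger_gap":1},{"finger_gap":1}]' --clamp_n 60

```text
t: 1.65
ee_pos: [0.516, -0.2282, 0.231]
orientation: [0.0, 0.985, 0.173, -0.001]
contact_force: [-0.6, 0.1, 0.7]
grip_width: 0.998
finger_force: 0.0
```

Run:
```python
from h import *
print('toaster corner',onz('scene',236,165,0),onz('scene',168,135,0))
s=arm.observe();pose=(s['ee_pos'],s['orientation']);i=cam.camera('wrist');cv2.imwrite('pics/w1.png',i[:,:,::-1])
k=red(i,(0,512,0,384)).astype(np.uint8)
n,l,st,ce=cv2.connectedComponentsWithStats(k)
for j in range(1,n):
    if st[j,4]>200: print(st[j],ce[j],onz('wrist',*ce[j],.106,pose))
print(s['q'].round(2))
```

```text
toaster corner [0.70519647 0.21031438 0.        ] [0.73182367 0.55369989 0.        ]
[228 142  46  27 329] [248.2218845  151.62006079] [ 0.5437348 -0.2119692  0.106    ]
[ 0.85  0.38 -0.61  1.77  0.24  1.08 -1.06]
```

View pics/w1.png

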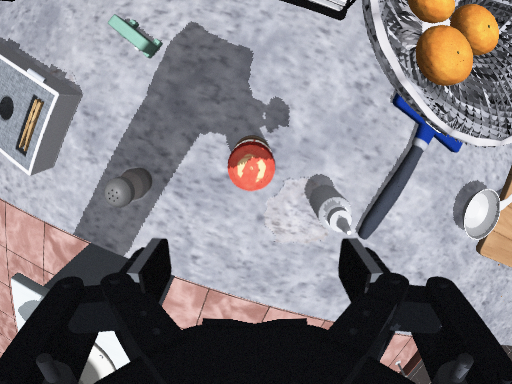

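The wrist view shows the lid disc centred at about (251,167) with the shaker at (120,190) and the bottle at (330,205), both clear of the fingers.

Run:
```python
from h import *
s=arm.observe();pose=(s['ee_pos'],s['orientation'])
for u,v in((251.5,166.5),(228,166.5),(275,166.5)): print(onz('wrist',u,v,.106,pose))
Q=R.from_quat(np.roll(s['orientation'],-1)).as_matrix()
p=onz('wrist',251.5,166.5,.106,pose); p[2]=.072; print(Q.T@(p-s['ee_pos']), Q.T@(np.array([.528,-.222,.072])-s['ee_pos']))
```

```text
[ 0.53154834 -0.22021673  0.106     ]
[ 0.52428817 -0.19991246  0.106     ]
[ 0.5388953  -0.24045842  0.106     ]
[ 0.01806577 -0.00285943  0.15895025] [ 0.01412288 -0.00238573  0.15895467]
```

Lid diameter comes out at 43 mm and both estimates agree within 4 mm. Going down with dx 0.016, dy -0.003, dz 0.158, then closing and lifting.

Request:
creep_tool --offsets '[{"sx":0.016,"sy":-0.003,"sz":0.03,"finger_gap":1},{"sz":0.04,"finger_gap":1},{"sz":0.04,"finger_gap":1},{"sz":0.03,"finger_gap":1},{"sz":0.018,"finger_gap":1},{"finger_gap":1},{"finger_gap":0},{"finger_gap":0},{"finger_gap":0},{"finger_gap":0},{"finger_gap":0},{"finger_gap":0}]' --clamp_n 80

```text
t: 3.2
ee_pos: [0.5318, -0.2196, 0.075]
orientation: [0.001, 0.985, 0.173, 0.001]
contact_force: [-1.0, 1.7, 6.7]
grip_width: 0.5
finger_force: 80.4
```

Request:
creep_tool --offsets '[{"sz":-0.02,"finger_gap":0},{"sz":-0.04,"finger_gap":0},{"sz":-0.05,"finger_gap":0},{"sz":-0.04,"finger_gap":0},{"finger_gap":0},{"finger_gap":0}]'

```text
t: 3.95
ee_pos: [0.5299, -0.2193, 0.2235]
orientation: [0.0, 0.985, 0.173, -0.0]
contact_force: [0.5, 0.7, -1.4]
grip_width: 0.496
finger_force: 81.3
```

Run:
```python
from h import *
s=arm.observe();pose=(s['ee_pos'],s['orientation'])
I={n:cam.camera(n) for n in('scene','side','wrist')}
a=cv2.resize(I['scene'][100:260,240:420],(540,480)); b=cv2.resize(I['side'][60:220,190:310],(360,480),)
w=cv2.resize(I['wrist'],(0,0),fx=.0001+.0,fy=.0001) if 0 else None
cv2.imwrite('pics/e.png',np.hstack([a[:,:430],b])[:,:,::-1]); cv2.imwrite('pics/w2.png',I['wrist'][:,:,::-1])
Q=R.from_quat(np.roll(s['orientation'],-1)).as_matrix(); print(Q.T@(np.array([.511,.206,.22])-s['ee_pos']))
```

```text
[ 0.12711909 -0.40632656  0.00331123]
```

View pics/e.png

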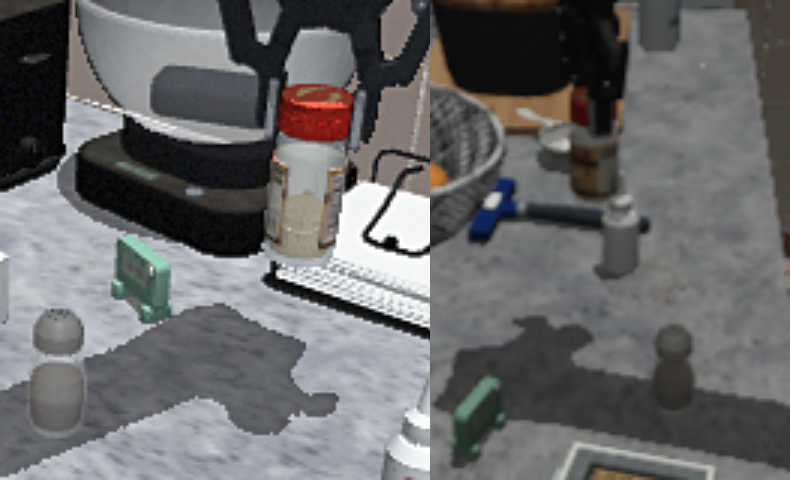

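The jar is held by its lid and looks upright; the shaker and bottle still stand. Carrying it over the cutout.

Request:
creep_tool --offsets '[{"sx":0.012,"sy":-0.04,"finger_gap":0},{"sx":0.013,"sy":-0.04,"finger_gap":0},{"sx":0.013,"sy":-0.04,"finger_gap":0},{"sx":0.013,"sy":-0.04,"finger_gap":0},{"sx":0.013,"sy":-0.04,"finger_gap":0},{"sx":0.013,"sy":-0.04,"finger_gap":0},{"sx":0.013,"sy":-0.04,"finger_gap":0},{"sx":0.013,"sy":-0.04,"finger_gap":0},{"sx":0.013,"sy":-0.04,"finger_gap":0},{"sx":0.011,"sy":-0.04,"finger_gap":0},{"sy":-0.006,"finger_gap":0},{"finger_gap":0},{"finger_gap":0}]'

```text
t: 5.72
ee_pos: [0.5118, 0.2038, 0.2227]
orientation: [0.001, 0.985, 0.172, -0.001]
contact_force: [0.9, 0.3, -2.2]
grip_width: 0.502
finger_force: 81.4
```

Run:
```python
from h import *
s=arm.observe();pose=(s['ee_pos'],s['orientation'])
I={n:cam.camera(n) for n in('scene','side','wrist')}
a=cv2.resize(I['scene'][60:220,130:260],(390,480)); b=cv2.resize(I['side'][130:310,190:320],(390,540))[:480]
cv2.imwrite('pics/f.png',np.hstack([a,b])[:,:,::-1])
cv2.imwrite('pics/fs.png',I['scene'][:,:,::-1]);cv2.imwrite('pics/fd.png',I['side'][:,:,::-1])
Q=R.from_quat(np.roll(s['orientation'],-1)).as_matrix(); print(Q.T@(np.array([.511,.206,.22])-s['ee_pos']))
k=red(I['wrist'],(0,512,0,384)); ys,xs=np.nonzero(k); print('wrist red',len(xs),xs.min(),xs.max(),ys.min(),ys.max())
```

```text
[ 2.74469349e-05 -2.34267291e-03  2.70432879e-03]
wrist red 3130 206 303 200 312
```

View pics/f.png

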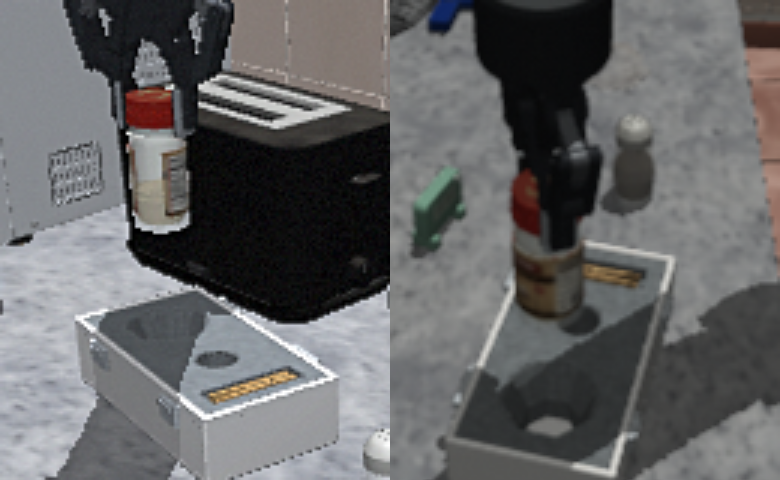

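In the left panel (scene) the jar foot is centred near (163,222); in the right (side) near (548,308), jar roughly upright and over the cutout.

Run:
```python
from h import *
a=(130+163/3,60+222/3);b=(190+158/3,130+308/3)
print('foot',tri(ray('scene',*a),ray('side',*b)),onz('scene',*a,.148),onz('side',*b,.148))
a=(130+150/3,60+96/3); print('lid top scene',onz('scene',*a,.254))
```

```text
foot (array([0.51183003, 0.20447535, 0.14842865]), np.float64(0.0029490387363408097)) [0.51492922 0.20618523 0.148     ] [0.51066883 0.20534706 0.148     ]
lid top scene [0.50604065 0.20048504 0.254     ]
```

Foot is within about 2 mm of the cutout axis. Descending to just above the bevel stop, then pressing.

Request:
creep_tool --offsets '[{"sy":-0.001,"sz":0.03,"finger_gap":0},{"sz":0.04,"finger_gap":0},{"sz":0.03,"finger_gap":0},{"sz":0.012,"finger_gap":0},{"sz":0.005,"finger_gap":0},{"sz":0.005,"finger_gap":0},{"finger_gap":0}]' --clamp_n 100

```text
t: 6.75
ee_pos: [0.5128, 0.2068, 0.103]
orientation: [0.0, 0.985, 0.173, 0.002]
contact_force: [0.2, -2.1, 2.5]
grip_width: 0.498
finger_force: 102.4
```

Request:
creep_tool --offsets '[{"sz":0.004,"finger_gap":0},{"sz":0.004,"finger_gap":0},{"sz":0.004,"finger_gap":0},{"sz":0.004,"finger_gap":0},{"sz":0.003,"finger_gap":0},{"finger_gap":0},{"finger_gap":0}]' --clamp_n 100

```text
t: 7.62
ee_pos: [0.5125, 0.207, 0.0836]
orientation: [-0.0, 0.985, 0.173, 0.001]
contact_force: [0.1, -1.8, 6.5]
grip_width: 0.496
finger_force: 102.6
```

Request:
creep_tool --offsets '[{"sz":0.002,"finger_gap":0},{"sz":0.002,"finger_gap":0},{"sz":0.002,"finger_gap":0},{"finger_gap":0}]' --clamp_n 100

```text
t: 8.12
ee_pos: [0.5144, 0.208, 0.083]
orientation: [0.001, 0.985, 0.173, 0.004]
contact_force: [-10.0, -7.5, 48.9]
grip_width: 0.493
finger_force: 107.5
```

Bottomed out: z holds at 0.083 and the force jumped. Relieving, opening and rising.

Request:
creep_tool --offsets '[{"sz":-0.003,"finger_gap":0},{"sz":-0.002,"finger_gap":0},{"finger_gap":1},{"finger_gap":1},{"finger_gap":1},{"finger_gap":1},{"sz":-0.02,"finger_gap":1},{"sz":-0.04,"finger_gap":1},{"sz":-0.05,"finger_gap":1},{"sx":-0.04,"sz":-0.04,"finger_gap":1},{"sx":-0.05,"finger_gap":1},{"finger_gap":1},{"finger_gap":1}]'

```text
t: 9.75
ee_pos: [0.4275, 0.1761, 0.2325]
orientation: [0.0, 0.985, 0.173, 0.001]
contact_force: [0.5, 0.3, -0.8]
grip_width: 1.005
finger_force: 0.0
```

Run:
```python
from h import *
I={n:cam.camera(n) for n in('scene','side')}
a=cv2.resize(I['scene'][100:260,130:290],(390,390)); b=cv2.resize(I['side'][150:310,190:350],(390,390))
cv2.imwrite('pics/g.png',np.hstack([a,b])[:,:,::-1])
k=red(I['scene'],(130,260,80,220)); ys,xs=np.nonzero(k); print('lid centre',onz('scene',xs.mean(),ys.mean(),.1035))
print(xs.mean(),ys.mean())
k2=red(I['side'],(190,300,150,310)); y2,x2=np.nonzero(k2); print(len(x2),tri(ray('scene',xs.mean(),ys.mean()),ray('side',x2.mean(),y2.mean())))
```

```text
lid centre [0.50944136 0.20309222 0.1035    ]
184.66863905325442 151.79289940828403
177 (array([0.51104995, 0.20450402, 0.10282336]), np.float64(0.0007600600392339727))
```

View pics/g.png

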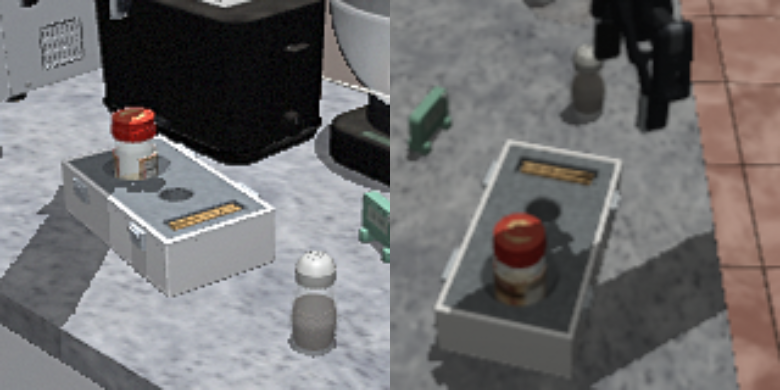

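The jar stands upright in the large cutout and the shaker is still standing. The lid centre triangulates to 0.103 m, which matches the 0.1035 m expected when fully home. The gripper is clear.

```bash
python3 -c "
from station import arm, cam, close_job
print(close_job())"
```

```text
the job is handed in; nothing more can be done
None
```

The spice jar is pressed fully home and upright in the large round cutout and released, the salt shaker is still standing, and the job was handed in at about 10 s; the hand-in returned no verdict.

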